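# Hang the watch carrier on the inspection stand

## Task

Lift the lid off the wooden watch case by its knob and lay it flat in the middle of the leather pad; take the carrier plate with the two watches out by its handle and hang it on the sloping stand, both holes over both pegs and flat against the face. Then put the lid back on the case, properly closed. Set things down rather than dropping them, and leave the phone block, the loose watch and the loupe where they are.

Things in the scene. Friction and masses are not known exactly. Their poses are not given: they have to be found in the camera images.
- box: Bottom of the wooden watch case, fixed: a tray 130 (x) x 200 (y) mm, walls 22 mm high, with a 4 mm thick paler inner lip (110 x 180 mm outside, 102 x 172 inside) rising 8 mm more, to 30 mm. Inner floor 6 mm up. Origin: centre of the underside; z up. Turned up to 0.2 rad. At the start the carrier lies in it, under the lid.
- lid_knob (a point): Centre of the lid's round knob: head 32 mm across, 24 mm high, from 14 to 38 mm above the lid's top, on an 18 mm thick neck in the middle of the top. The point is 81 mm above the lid's lower rim: 103 mm above the box origin when closed, 84 mm above the mat origin when on the pad. Axes as the lid's.
- lid: The case's loose lid, about 0.35 kg: a deep upside-down wooden cover 130 (x) x 200 (y) x 55 mm high, walls and top 6 mm, open below (inside 118 x 188 mm), so it goes over the box's lip with 4 mm play all round and stands on the box walls. Origin: centre of the lower rim, z up; axes as the box's when closed.
- carrier_grip (a point): Middle of the carrier's handle: a bar 12 mm thick (x), 50 mm long (y), 24 mm high on two thin posts above the plate's centre. The point is 46 mm above the plate's underside, the bar's top 58 mm. Axes as the carrier's.
- carrier: Loose carrier, about 0.25 kg: aluminium plate 90 (x) x 165 (y) x 5 mm with two 14 mm through holes at x = +28, y = +66 and -66 mm, near its +x edge. Two watch heads 34 mm across are fixed on it, up to 13 mm high. Origin: centre of the underside, z up. It starts on the box's inner floor, turned with the box to 0.03 rad.
- carrier_hole_left (a point): Centre of the carrier's +y hole, at the plate's underside.
- carrier_hole_right (a point): Centre of the carrier's -y hole, at the plate's underside.
- stand_face: Sloping face of the grey inspection stand, fixed: 112 (x, up the slope) x 190 (y) mm, leaning 35 degrees from level, lower edge towards the robot. Origin: centre of its surface, 58 mm above the bench; z square out of it, up and towards the robot. Two 9 mm steel pegs, 22 mm long, round-ended, stand along z at x = +28, y = +66 and -66 mm. The hung carrier's axes match these.
- peg_left (a point): Root of the +y peg, at the surface of the face.
- peg_right (a point): Root of the -y peg, at the surface of the face.
- mat: Dark brown leather pad, fixed flat on the bench, 145 (x) x 210 (y) x 3 mm. Origin: centre of the underside, z up.
- phone_block: Bystander: dark wooden clamp block 75 x 60 x 55 mm with a black phone standing in it, 195 mm high in all. Origin: underside of the block.
- watch: Bystander: brass wrist watch laid out flat, 38 mm head, 110 mm long, 12 mm high. Origin: underside.
- loupe: Bystander: black eye loupe, 42 mm across, 32 mm high. Origin: underside.

How it is judged (in metres and radians):
On the way, in this order (a step that is already met when the one before it is completed fails the run):
1. the lid lies flat on the leather pad, let go (x of lid_knob in the frame of mat between -0.045 and 0.045 m and y of lid_knob in the frame of mat between -0.045 and 0.045 m and z of lid_knob in the frame of mat between 0.08 and 0.088 m and angle between lid_knob's own z axis and vertical below 0.06 rad and contact force between lid and the fingers below 0.05 N and linear speed of lid below 0.03 m/s), for 0.2 s.
2. the carrier hangs on both pegs, flat against the face, let go, with the lid still on the pad (all of step 1 and distance between carrier_hole_left and peg_left below 0.007 m and distance between carrier_hole_right and peg_right below 0.007 m and contact force between carrier and the fingers below 0.05 N and linear speed of carrier below 0.03 m/s), for 0.2 s.
At the end, for the whole second after the job is handed in: The carrier hangs on the stand, each hole's underside centre within 7 mm of the root of its peg (left on left), and the lid sits closed on the box (its knob within 9 mm sideways and 4 mm in height of the closed place, level within 0.05 rad); both let go and at rest (distance between carrier_hole_left and peg_left below 0.007 m and distance between carrier_hole_right and peg_right below 0.007 m and contact force between each of carrier, lid and the fingers below 0.05 N and linear speed of each of carrier, lid below 0.03 m/s and x of lid_knob in the frame of box between -0.009 and 0.009 m and y of lid_knob in the frame of box between -0.009 and 0.009 m and z of lid_knob in the frame of box between 0.099 and 0.107 m and angle between lid_knob's own z axis and vertical below 0.05 rad); the robot touches nothing.
It fails at once if a bystander was moved by more than 20 mm (distance of any of phone_block, watch, loupe from where it was at the start of the episode above 0.02 m).
It fails at once if the lid or the carrier was dropped (falls faster than 0.75 m/s, about 30 mm) ((contact force between lid and the fingers below 0.05 N and linear speed of lid above 0.75 m/s) or (contact force between carrier and the fingers below 0.05 N and linear speed of carrier above 0.75 m/s)).
It also fails if it takes over 72 s, if anything falls off the work surface, if the arm or the gripper's body presses on something with over 40 N, if the wrist force passes 120 N, or if a joint passes its speed limit or range.

## Robot

A 6-joint arm with a two-finger parallel gripper is mounted at the origin on the work surface. World frame = base frame: x ahead of the robot, y to its left, z up, the work surface at z = 0. Lengths are in mm, angles in rad, forces in N, time in s.
With the tool pointing down it reaches from about 275 to 1000 mm from the base axis. Payload 8.4 kg.
Tool frame: the origin (TCP) lies midway between the tips of the shut fingers; the grasp point (between the pads) lies 19 mm behind it; z points along the fingers, y is the line along which they close (so a half turn about z gives the same grasp; the last joint's range is limited). The gripper opens to 85 mm and grips with 20 to 120 N. Pads are 22 mm wide; open, the fingers measure 114 mm over their backs; the gripper's body (76 mm by 85 mm) begins 54 mm behind the grasp point. The pads swing forward as they close: fully open they stand 13 mm farther back than shut.
Start: joints at [1.174, 0.353, 1.633, -0, 1.155, -0.002], TCP at [240.389, 576.924, 231.281] pointing down, gripper open.
Joint ranges: [-2.63, 2.63], [-0.92, 2.1], [0.06, 2.66], [-1.3, 4.44], [0, 2.69], [-3.02, 3.02]. Speed limits (rad/s): [2.22, 2.22, 2.79, 3.14, 3.14, 3.14].

## Interface

Orientations are given as [roll, pitch, yaw] about the fixed x, y, z axes, in that order (R = Rz(yaw) Ry(pitch) Rx(roll)).
In Python, from rig import r gives the robot as it stands.
- The arm moves only by the tool servo_tool, never from a script. Its argument "deltas" is a list of rows, each an object of numbers: "x", "y", "z": the shift along the world's x, y, z in mm; "rx", "ry", "rz": the turn, a rotation vector about the world's x, y, z in rad; "gripper": the gripper's target within -1 to 1 (fully open at 1, half-way at 0, shut at -1). A call has 1 to 10 rows; each row is the pose to reach, as a shift and turn from the pose commanded when the call began; what a row does not reach only later rows make up. A row lasts 1/10 s, in which the tool goes at most 50 mm and 8.59 degrees, less where a joint would pass 70% of its speed; a pose out of reach is approached as far as the arm can. A call with a gripper value outside its range is refused whole. The fingers move at their own pace and stop on an object; "newtons" is the grip in N (left out, the last holds). Time passes only in rows, so rows that repeat a pose let the fingers close. It gives the time, the measured TCP pose, the force, the opening and the grip force at its end, in the units of the state.
- r.sense(): the state, without advancing time (a new reading comes with each control period).
- r.grab_frame(name): name is "side" or "top"; returns the picture (420x560x3 uint8, blue, green, red); there is no depth.
- r.camera_params(name): a dict with "mtx" (3x3 intrinsics, pixels), "D" ([k1, k2, p1, p2, k3] as OpenCV has them; the pictures are not rectified), "eye" and "orientation" of the camera in the world. Camera axes: x right, y down, z forward; pixel columns grow to the right and rows downward; lengths in mm; the calibration is good to about 2 mm. A picture is of the moment at which its call begins. camera_params takes no time and is no camera call.
- r.sign_off(): hands the job in; it is judged then, once.
Trained networks look in the newest picture that a camera, given by its name, has taken for a name from the list of things; names that differ only in an ending like _2 or _b are one class to them, and where a whole thing is asked for, a point or a joint stands for the part that bears it (a point fixed in the world has none). Each returns a list of dicts, best first, with "conf" (0 to 1); they miss things now and then, are a little off and sometimes report something else, mostly with a low value. They report only what shows in the picture. A call takes as long as a camera call.
- r.recognise(name, camera): "box" ([left, top, width, height] in pixels, round what is visible of it).
The state is a dict: "clock": time; "qpos": joint angles; "qvel": joint speeds; "joint_efforts": joint torques, N m; "eef_pos": TCP position; "tcp_rot": TCP orientation; "contact_force": force on the tool from outside, world axes, zero at the start; "wrist_torque": the same for the moment, N m; "opening": opening from 0.0 (shut) to 1.0 (fully open); "grasp_force": force on a finger pad.
Only numpy, scipy, OpenCV 4.12 (cv2) and the standard library are available. Lean on these libraries where they do the work, as an engineer would, in place of code of your own. Each camera call takes 0.05 s, during which the arm holds its last target. There are 200 camera calls.

## Working session

There is one attempt and no reset: what is moved stays moved. The work goes in short steps, Python scripts to look and compute and a tool call to move; the robot and the scene stay as the last step left them, time stands still between calls to the robot, and variables do not carry over. Pictures are saved under pics/ and viewed, at most 10 in all, crops included, and the job is handed in when it is done.

Besides the shell and the picture viewer there is one more tool, called after "Call:" as name(argument=value, ...), one argument or row to a line, values as JSON. servo_tool: Moves the arm, as the interface text tells. Its arguments: {"type":"object","properties":{"deltas":{"type":"array","items":{"type":"object","properties":{"x":{"type":"number"},"y":{"type":"number"},"z":{"type":"number"},"rx":{"type":"number"},"ry":{"type":"number"},"rz":{"type":"number"},"gripper":{"type":"number"}}}},"newtons":{"type":"number"}},"required":["deltas"]}

```bash
ls; mkdir -p pics
python3 - <<'E'
from rig import r
import cv2,numpy as np
print(r.sense())
for c in("side","top"):
    cv2.imwrite(f"pics/{c}0.png",r.grab_frame(c)); print(c,r.camera_params(c))
    for n in ["box","lid_knob","lid","stand_face","peg_left","peg_right","mat","phone_block","watch","loupe"]:
        print(n,[(np.round(d["box"]).tolist(),round(d["conf"],2)) for d in r.recognise(n,c)][:2])
E
```

```text
pics
{'clock': 0.0, 'qpos': array([ 1.17360237e+00,  3.53620700e-01,  1.63417854e+00, -1.31829104e-05,
        1.15519710e+00, -2.35583069e-03]), 'qvel': array([-0.00023558, -0.00087146, -0.00057782, -0.00122817,  0.00129447,
       -0.00153315]), 'joint_efforts': array([ 1.96619312e-04, -6.05230665e+01, -3.42079496e+01,  3.13501105e-04,
        8.76655744e-03,  5.91375780e-06]), 'eef_pos': array([240.19667021, 576.45977724, 230.55982516]), 'tcp_rot': array([-3.14018894e+00,  8.74634387e-06,  2.74675986e+00]), 'contact_force': array([-0.33520573, -0.17496813,  0.8709263 ]), 'wrist_torque': array([-0.01018378,  0.02703132,  0.01705248]), 'grasp_force': 0.0, 'opening': 1.0011364640738076}
side {'mtx': array([[404.5347631 ,   0.        , 287.82638661],
       [  0.        , 404.5347631 , 210.68269968],
       [  0.        ,   0.        ,   1.        ]]), 'D': array([0.02344559, 0.        , 0.        , 0.        , 0.        ]), 'eye': array([ 155.07078048, -723.68396096,  571.37896627]), 'orientation': array([-2.11916957,  0.01728916, -0.6086138 ])}
box [([246.0, 291.0, 117.0, 71.0], 0.9
[... 709 characters left out ...]
0.        , 0.        , 0.        , 0.        ]), 'eye': array([416.96310693, -47.31985878, 960.92981482]), 'orientation': array([-2.91959117e+00,  1.89058587e-04, -1.56329959e+00])}
box []
lid_knob [([325.0, 242.0, 92.0, 56.0], 0.62), ([211.0, 216.0, 83.0, 48.0], 0.19)]
lid [([322.0, 241.0, 94.0, 57.0], 0.59), ([193.0, 162.0, 41.0, 27.0], 0.29)]
stand_face [([210.0, 215.0, 89.0, 49.0], 0.9)]
peg_left [([212.0, 215.0, 84.0, 51.0], 0.59)]
peg_right [([210.0, 217.0, 84.0, 50.0], 0.65)]
mat [([107.0, 223.0, 93.0, 68.0], 0.85)]
phone_block [([422.0, 227.0, 51.0, 49.0], 0.59)]
watch [([195.0, 163.0, 35.0, 25.0], 0.67)]
loupe [([324.0, 240.0, 91.0, 58.0], 0.61), ([294.0, 166.0, 15.0, 10.0], 0.47)]
```

Run:
```python
import cv2
a=cv2.imread("pics/top0.png")[140:330,90:490]; cv2.imwrite("pics/t0c.png",cv2.resize(a,(800,380),interpolation=cv2.INTER_CUBIC))
a=cv2.imread("pics/side0.png")[150:400,150:450]; cv2.imwrite("pics/s0c.png",cv2.resize(a,(720,600),interpolation=cv2.INTER_CUBIC))
```

```text
(no output)
```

View pics/t0c.png

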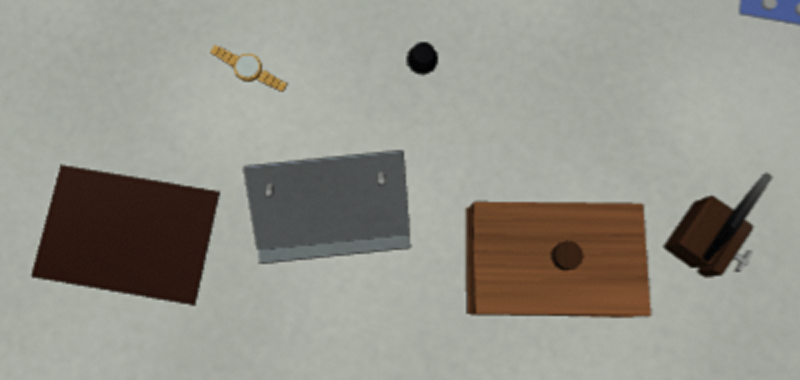

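View pics/s0c.png

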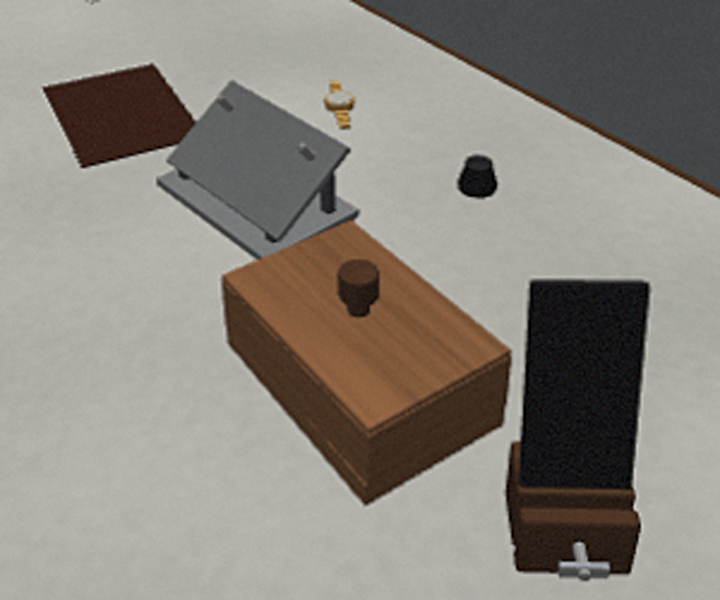

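```bash
cat > h.py <<'E'
import cv2,numpy as np
from scipy.optimize import least_squares
from scipy.spatial.transform import Rotation as R
from rig import r
P={c:r.camera_params(c) for c in("side","top")}
def proj(c,X):
    p=P[c]; Rw=R.from_euler("xyz",p["orientation"]).as_matrix()
    X=np.atleast_2d(X)
    return cv2.projectPoints((X-p["eye"])@Rw,np.zeros(3),np.zeros(3),p["mtx"],p["D"])[0][:,0]
def tri(us,ut):
    f=lambda X:np.r_[proj("side",X)[0]-us,proj("top",X)[0]-ut]
    s=least_squares(f,[500,0,50]); return s.x,np.abs(s.fun).max()
def pose(x,y,z,yaw,tilt=0):   # tilt: x axis rising by tilt
    return R.from_euler("z",yaw)*R.from_euler("y",-tilt),np.array([x,y,z])
def fit(obs,p0,tilt=0,freez=False,z=0):
    """obs {cam:[(localpt,px)]}"""
    def f(p):
        q,t=pose(p[0],p[1],p[3] if freez else z,p[2],tilt)
        return np.concatenate([(proj(c,q.apply([a for a,_ in o])+t)-[b for _,b in o]).ravel() for c,o in obs.items() if o])
    s=least_squares(f,list(p0)+([z] if freez else []),loss="soft_l1",x_scale=[100,100,1]+([100] if freez else []))
    return s.x,f(s.x).reshape(-1,2)
def sub(img,pts,w=3):
    g=cv2.cvtColor(img,cv2.COLOR_BGR2GRAY)
    return cv2.cornerSubPix(g,np.float32(pts).reshape(-1,1,2),(w,w),(-1,-1),(3,50,.01))[:,0]
E
cat > m.py <<'E'
from h import *
I={c:cv2.imread(f"pics/{c}0.png") for c in("side","top")}
T=lambda l:(np.array(l,float)+.5)/2-.5+[90,140]
S=lambda l:(np.array(l,float)+.5)/2.4-.5+[150,150]
def go(name,loc,t,s,p0,**k):
    o={}
    for c,a in(("top",T(t) if t else []),("side",S(s) if s else [])):
        if len(a)==0: continue
        b=sub(I[c],a); d=np.linalg.norm(b-a,axis=1); b[d>1.5]=a[d>1.5]; o[c]=[(l,q) for l,q in zip(loc,b) if q[0]>100]
    for kk in (k,dict(k,freez=True)):
      for cs in (("top","side"),("top",),("side",)):
        x,e=fit({c:o[c] for c in cs if c in o},p0,**kk); print(name,cs,np.round(x,3).tolist(),"res",np.round(np.abs(e).max(1),1).tolist())
mat=[(72.5,105,3),(72.5,-105,3),(-72.5,-105,3),(-72.5,105,3)]
go("mat",mat,[(61,165),(219,191),(196,305),(33,277)],[(153,65),(-999,0),(82,166),(43,88)],[400,300,0],z=0)
lid=[(65,100,77),(65,-100,77),(-65,-100,77),(-65,100,77)]
go("box",lid,[(475,203),(643,204),(650,317),(476,313)],[(351,223),(511,352),(370,430),(223,275)],[400,-150,0],z=0)
st=[(56,95,0),(56,-95,0),(-56,-95,0),(-56,95,0)]
go("stand",st,[(244,167),(403,151),(410,238),(258,250)],[(232,82),(350,150),(278,238),(167,158)],[450,100,0],z=58,tilt=np.radians(35))
k=tri(S([(358,272)])[0],T([(567,255)])[0]);print("knobtop",k)
for n,s,t in(("pl",(221,100),(268,194)),("pr",(303,147),(382,184))): print(n,tri(S([s])[0],T([t])[0]))
E
python3 m.py
```

```text
Traceback (most recent call last):
  File "m.py", line 14, in <module>
    go("mat",mat,[(61,165),(219,191),(196,305),(33,277)],[(153,65),(-999,0),(82,166),(43,88)],[400,300,0],z=0)
    ~~^^^^^^^^^^^^^^^^^^^^^^^^^^^^^^^^^^^^^^^^^^^^^^^^^^^^^^^^^^^^^^^^^^^^^^^^^^^^^^^^^^^^^^^^^^^^^^^^^^^^^^^^
  File "m.py", line 9, in go
    b=sub(I[c],a); d=np.linalg.norm(b-a,axis=1); b[d>1.5]=a[d>1.5]; o[c]=[(l,q) for l,q in zip(loc,b) if q[0]>100]
  File "h.py", line 24, in sub
    return cv2.cornerSubPix(g,np.float32(pts).reshape(-1,1,2),(w,w),(-1,-1),(3,50,.01))[:,0]
           ~~~~~~~~~~~~~~~~^^^^^^^^^^^^^^^^^^^^^^^^^^^^^^^^^^^^^^^^^^^^^^^^^^^^^^^^^^^^
cv2.error: OpenCV(4.12.0) /io/opencv/modules/imgproc/src/cornersubpix.cpp:99: error: (-215:Assertion failed) Rect(0, 0, src.cols, src.rows).contains(cT) in function 'cornerSubPix'
```

```bash
sed -i 's/(-999,0)/(-320,0)/; s/q\[0\]>100/q[0]>60/' m.py; python3 m.py
```

```text
mat ('top', 'side') [522.052, 263.746, -0.16] res [0.2, 0.2, 0.5, 0.5, 0.7, 0.3, 0.2]
mat ('top',) [522.21, 263.8, -0.164] res [0.1, 0.2, 0.4, 0.5]
mat ('side',) [521.788, 263.693, -0.151] res [0.3, 0.2, 0.4]
mat ('top', 'side') [522.179, 264.138, -0.16, -0.777] res [0.2, 0.2, 0.4, 0.5, 0.8, 0.2, 0.0]
mat ('top',) [522.786, 265.604, -0.164, -5.642] res [0.2, 0.1, 0.2, 0.2]
mat ('side',) [523.188, 267.928, -0.152, -2.445] res [0.3, 0.3, 0.3]
box ('top', 'side') [489.941, -264.793, -0.002] res [0.3, 0.6, 0.4, 0.5, 1.5, 1.1, 0.9, 0.5]
box ('top',) [489.784, -265.024, -0.006] res [0.4, 0.4, 0.4, 0.5]
box ('side',) [490.213, -264.38, 0.001] res [1.6, 1.1, 0.6, 0.5]
box ('top', 'side') [489.996, -264.75, -0.002, -0.244] res [0.3, 0.6, 0.3, 0.5, 1.4, 1.1, 1.0, 0.4]
box ('top',) [490.337, -266.874, -0.006, -7.451] res [0.3, 0.2, 0.1, 0.2]
box ('side',) [495.715, -256.879, 0.003, -9.098] res [0.7, 0.1, 0.2, 0.5]
stand ('top', 'side') [556.287, 5.715, 0.112] res [0.3, 0.4, 1.9, 0.8, 0.0, 0.8, 1.1, 0.1]
stand ('top',) [555.772, 5.886, 0.108] res [0.3, 0.6, 1.6, 0.9]
stand ('side',) [556.69, 5.801, 0.113] res [0.0, 1.0, 1.0, 0.2]
stand ('top', 'side') [556.3, 5.733, 0.112, 57.944] res [0.3, 0.4, 1.9, 0.8, 0.0, 0.8, 1.1, 0.1]
stand ('top',) [555.876, 5.912, 0.109, 57.393] res [0.3, 0.6, 1.6, 0.9]
stand ('side',) [558.025, 8.18, 0.115, 56.314] res [0.1, 1.0, 0.8, 0.3]
knobtop (array([ 489.99149103, -263.43016073,  113.61773281]), np.float64(0.13754895239651432))
pl (array([560.38291669,  74.60844314,  88.10398365]), np.float64(0.25770295414008615))
pr (array([573.62765989, -58.5627759 ,  91.24562246]), np.float64(0.68498187449336))
```

Call:
servo_tool(
  deltas=[
    {"x": 125, "y": -420, "rz": -0.588},
    {"x": 125, "y": -420, "rz": -0.588},
    {"x": 125, "y": -420, "rz": -0.588},
    {"x": 125, "y": -420, "rz": -0.588},
    {"x": 125, "y": -420, "rz": -0.588},
    {"x": 125, "y": -420, "rz": -0.588},
    {"x": 125, "y": -420, "rz": -0.588},
    {"x": 125, "y": -420, "rz": -0.588},
    {"x": 125, "y": -420, "rz": -0.588},
    {"x": 125, "y": -420, "rz": -0.588},
  ],
)

```text
invalid input
```

Call:
servo_tool(
  deltas=[
    {"x": 124.6, "y": -421, "rz": -0.588},
    {"x": 124.6, "y": -421, "rz": -0.588},
    {"x": 124.6, "y": -421, "rz": -0.588},
    {"x": 124.6, "y": -421, "rz": -0.588},
    {"x": 124.6, "y": -421, "rz": -0.588},
    {"x": 124.6, "y": -421, "rz": -0.588},
    {"x": 124.6, "y": -421, "rz": -0.588},
    {"x": 124.6, "y": -421, "rz": -0.588},
    {"x": 124.6, "y": -421, "rz": -0.588},
    {"x": 124.6, "y": -421, "rz": -0.588},
  ],
)

```text
invalid input
```

Call:
servo_tool(
  deltas=[
    {"x": 5, "y": -50, "z": 0, "rx": 0, "ry": 0, "rz": -0.07, "gripper": 1},
  ],
  newtons=80,
)

```text
clock: 1.2
eef_pos: [245.5, 530.8, 231.1]
tcp_rot: [3.138, -0.001, 2.678]
contact_force: [1.3, -0.6, 1.4]
opening: 0.996
grasp_force: 0.0
```

Call:
servo_tool(
  deltas=[
    {"x": 125, "y": -420, "z": 0, "rx": 0, "ry": 0, "rz": -0.588, "gripper": 1},
    {"x": 125, "y": -420, "z": 0, "rx": 0, "ry": 0, "rz": -0.588, "gripper": 1},
    {"x": 125, "y": -420, "z": 0, "rx": 0, "ry": 0, "rz": -0.588, "gripper": 1},
    {"x": 125, "y": -420, "z": 0, "rx": 0, "ry": 0, "rz": -0.588, "gripper": 1},
    {"x": 125, "y": -420, "z": 0, "rx": 0, "ry": 0, "rz": -0.588, "gripper": 1},
    {"x": 125, "y": -420, "z": 0, "rx": 0, "ry": 0, "rz": -0.588, "gripper": 1},
    {"x": 125, "y": -420, "z": 0, "rx": 0, "ry": 0, "rz": -0.588, "gripper": 1},
    {"x": 125, "y": -420, "z": 0, "rx": 0, "ry": 0, "rz": -0.588, "gripper": 1},
    {"x": 125, "y": -420, "z": 0, "rx": 0, "ry": 0, "rz": -0.588, "gripper": 1},
    {"x": 125, "y": -420, "z": 0, "rx": 0, "ry": 0, "rz": -0.588, "gripper": 1},
  ],
  newtons=80,
)

```text
clock: 2.2
eef_pos: [371.3, 103.6, 231.6]
tcp_rot: [3.141, 0.001, 2.084]
contact_force: [-0.1, -0.3, 0.4]
opening: 0.998
grasp_force: 0.0
```

Call:
servo_tool(
  deltas=[
    {"x": 120, "y": -371, "z": 0, "rx": 0, "ry": 0, "rz": -0.518, "gripper": 1},
    {"x": 120, "y": -371, "z": 0, "rx": 0, "ry": 0, "rz": -0.518, "gripper": 1},
    {"x": 120, "y": -371, "z": 0, "rx": 0, "ry": 0, "rz": -0.518, "gripper": 1},
    {"x": 120, "y": -371, "z": 0, "rx": 0, "ry": 0, "rz": -0.518, "gripper": 1},
    {"x": 120, "y": -371, "z": 0, "rx": 0, "ry": 0, "rz": -0.518, "gripper": 1},
    {"x": 120, "y": -371, "z": 0, "rx": 0, "ry": 0, "rz": -0.518, "gripper": 1},
    {"x": 120, "y": -371, "z": 0, "rx": 0, "ry": 0, "rz": -0.518, "gripper": 1},
    {"x": 120, "y": -371, "z": 0, "rx": 0, "ry": 0, "rz": -0.518, "gripper": 1},
    {"x": 120, "y": -371, "z": 0, "rx": 0, "ry": 0, "rz": -0.518, "gripper": 1},
    {"x": 120, "y": -371, "z": 0, "rx": 0, "ry": 0, "rz": -0.518, "gripper": 1},
  ],
  newtons=80,
)

```text
clock: 3.2
eef_pos: [490.5, -263.8, 230.8]
tcp_rot: [-3.141, -0.001, 1.57]
contact_force: [-0.1, 0.2, -0.5]
opening: 1.003
grasp_force: 0.0
```

Call:
servo_tool(
  deltas=[
    {"x": 0, "y": 0, "z": -45, "rx": 0, "ry": 0, "rz": 0, "gripper": 1},
    {"x": 0, "y": 0, "z": -90, "rx": 0, "ry": 0, "rz": 0, "gripper": 1},
    {"x": 0, "y": 0, "z": -120, "rx": 0, "ry": 0, "rz": 0, "gripper": 1},
    {"x": 0, "y": 0, "z": -138, "rx": 0, "ry": 0, "rz": 0, "gripper": 1},
    {"x": 0, "y": 0, "z": -145, "rx": 0, "ry": 0, "rz": 0, "gripper": 1},
    {"x": 0, "y": 0, "z": -145, "rx": 0, "ry": 0, "rz": 0, "gripper": 0},
    {"x": 0, "y": 0, "z": -145, "rx": 0, "ry": 0, "rz": 0, "gripper": -1},
    {"x": 0, "y": 0, "z": -145, "rx": 0, "ry": 0, "rz": 0, "gripper": -1},
    {"x": 0, "y": 0, "z": -145, "rx": 0, "ry": 0, "rz": 0, "gripper": -1},
    {"x": 0, "y": 0, "z": -145, "rx": 0, "ry": 0, "rz": 0, "gripper": -1},
  ],
  newtons=80,
)

```text
clock: 4.2
eef_pos: [491.2, -264.1, 87.8]
tcp_rot: [3.14, 0.001, 1.571]
contact_force: [-1.2, 1.0, 8.0]
opening: 0.353
grasp_force: 78.4
```

Call:
servo_tool(
  deltas=[
    {"x": 0, "y": 0, "z": 0, "rx": 0, "ry": 0, "rz": 0, "gripper": -1},
    {"x": 0, "y": 0, "z": 0, "rx": 0, "ry": 0, "rz": 0, "gripper": -1},
    {"x": 0, "y": 0, "z": 0, "rx": 0, "ry": 0, "rz": 0, "gripper": -1},
  ],
  newtons=80,
)

```text
clock: 4.5
eef_pos: [491.2, -264.1, 87.8]
tcp_rot: [3.14, 0.001, 1.571]
contact_force: [-0.4, 1.6, 8.3]
opening: 0.348
grasp_force: 78.4
```

Call:
servo_tool(
  deltas=[
    {"x": 0, "y": 0, "z": 5, "rx": 0, "ry": 0, "rz": 0, "gripper": -1},
    {"x": 0, "y": 0, "z": 15, "rx": 0, "ry": 0, "rz": 0, "gripper": -1},
    {"x": 0, "y": 0, "z": 30, "rx": 0, "ry": 0, "rz": 0, "gripper": -1},
    {"x": 0, "y": 0, "z": 50, "rx": 0, "ry": 0, "rz": 0, "gripper": -1},
    {"x": 0, "y": 0, "z": 75, "rx": 0, "ry": 0, "rz": 0, "gripper": -1},
    {"x": 0, "y": 0, "z": 100, "rx": 0, "ry": 0, "rz": 0, "gripper": -1},
    {"x": 0, "y": 0, "z": 125, "rx": 0, "ry": 0, "rz": 0, "gripper": -1},
    {"x": 0, "y": 0, "z": 145, "rx": 0, "ry": 0, "rz": 0, "gripper": -1},
    {"x": 0, "y": 0, "z": 155, "rx": 0, "ry": 0, "rz": 0, "gripper": -1},
    {"x": 0, "y": 0, "z": 160, "rx": 0, "ry": 0, "rz": 0, "gripper": -1},
  ],
  newtons=80,
)

```text
clock: 5.5
eef_pos: [490.5, -264.0, 247.4]
tcp_rot: [3.14, 0.001, 1.571]
contact_force: [-0.8, -0.4, -4.4]
opening: 0.35
grasp_force: 79.4
```

Run:
```python
from rig import r
import cv2,numpy as np
a=r.grab_frame("side"); cv2.imwrite("pics/side1.png",a); b=r.grab_frame("top"); cv2.imwrite("pics/top1.png",b)
cv2.imwrite("pics/c1.png",np.hstack([cv2.resize(a[150:380,170:400],(400,400)),cv2.resize(b[180:380,260:460],(400,400))]))
```

```text
(no output)
```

View pics/c1.png

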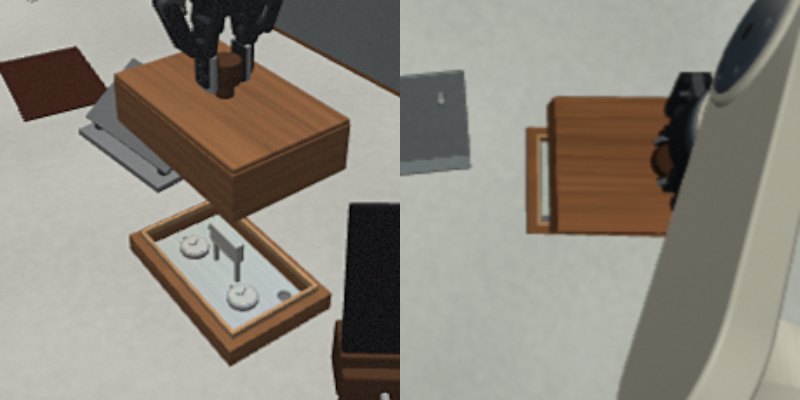

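Call:
servo_tool(
  deltas=[
    {"x": 1, "y": 10, "z": 0, "rx": 0, "ry": 0, "rz": 0, "gripper": -1},
    {"x": 2, "y": 30, "z": 0, "rx": 0, "ry": 0, "rz": 0, "gripper": -1},
    {"x": 4, "y": 60, "z": 0, "rx": 0, "ry": 0, "rz": -0.02, "gripper": -1},
    {"x": 6, "y": 95, "z": 0, "rx": 0, "ry": 0, "rz": -0.03, "gripper": -1},
    {"x": 8, "y": 130, "z": 0, "rx": 0, "ry": 0, "rz": -0.04, "gripper": -1},
    {"x": 10, "y": 165, "z": 0, "rx": 0, "ry": 0, "rz": -0.05, "gripper": -1},
    {"x": 12, "y": 200, "z": 0, "rx": 0, "ry": 0, "rz": -0.06, "gripper": -1},
    {"x": 14, "y": 235, "z": 0, "rx": 0, "ry": 0, "rz": -0.07, "gripper": -1},
    {"x": 16, "y": 270, "z": 0, "rx": 0, "ry": 0, "rz": -0.08, "gripper": -1},
    {"x": 18, "y": 305, "z": 0, "rx": 0, "ry": 0, "rz": -0.09, "gripper": -1},
  ],
  newtons=80,
)

```text
clock: 6.6
eef_pos: [507.4, 43.1, 245.2]
tcp_rot: [-3.14, 0.0, 1.48]
contact_force: [-0.2, -0.1, -4.5]
opening: 0.348
grasp_force: 79.4
```

Call:
servo_tool(
  deltas=[
    {"x": 2, "y": 35, "z": 0, "rx": 0, "ry": 0, "rz": -0.01, "gripper": -1},
    {"x": 4, "y": 70, "z": 0, "rx": 0, "ry": 0, "rz": -0.02, "gripper": -1},
    {"x": 6, "y": 105, "z": 0, "rx": 0, "ry": 0, "rz": -0.03, "gripper": -1},
    {"x": 8, "y": 140, "z": 0, "rx": 0, "ry": 0, "rz": -0.04, "gripper": -1},
    {"x": 10, "y": 170, "z": 0, "rx": 0, "ry": 0, "rz": -0.05, "gripper": -1},
    {"x": 12, "y": 195, "z": 0, "rx": 0, "ry": 0, "rz": -0.06, "gripper": -1},
    {"x": 13, "y": 210, "z": 0, "rx": 0, "ry": 0, "rz": -0.07, "gripper": -1},
    {"x": 14, "y": 220, "z": -10, "rx": 0, "ry": 0, "rz": -0.07, "gripper": -1},
    {"x": 14, "y": 223, "z": -30, "rx": 0, "ry": 0, "rz": -0.07, "gripper": -1},
    {"x": 14, "y": 223, "z": -55, "rx": 0, "ry": 0, "rz": -0.07, "gripper": -1},
  ],
  newtons=80,
)

```text
clock: 7.6
eef_pos: [522.0, 264.8, 190.0]
tcp_rot: [3.141, -0.0, 1.412]
contact_force: [-0.6, 0.4, -5.1]
opening: 0.352
grasp_force: 79.4
```

Call:
servo_tool(
  deltas=[
    {"x": 0, "y": 0, "z": -25, "rx": 0, "ry": 0, "rz": 0, "gripper": -1},
    {"x": 0, "y": 0, "z": -50, "rx": 0, "ry": 0, "rz": 0, "gripper": -1},
    {"x": 0, "y": 0, "z": -75, "rx": 0, "ry": 0, "rz": 0, "gripper": -1},
    {"x": 0, "y": 0, "z": -95, "rx": 0, "ry": 0, "rz": 0, "gripper": -1},
    {"x": 0, "y": 0, "z": -108, "rx": 0, "ry": 0, "rz": 0, "gripper": -1},
    {"x": 0, "y": 0, "z": -115, "rx": 0, "ry": 0, "rz": 0, "gripper": -1},
    {"x": 0, "y": 0, "z": -119, "rx": 0, "ry": 0, "rz": 0, "gripper": -1},
    {"x": 0, "y": 0, "z": -121, "rx": 0, "ry": 0, "rz": 0, "gripper": -1},
    {"x": 0, "y": 0, "z": -121, "rx": 0, "ry": 0, "rz": 0, "gripper": -1},
  ],
  newtons=80,
)

```text
clock: 8.5
eef_pos: [522.7, 264.3, 70.7]
tcp_rot: [3.141, -0.0, 1.411]
contact_force: [-0.2, -0.1, -3.0]
opening: 0.349
grasp_force: 79.4
```

Call:
servo_tool(
  deltas=[
    {"x": 0, "y": 0, "z": -1, "rx": 0, "ry": 0, "rz": 0, "gripper": -1},
    {"x": 0, "y": 0, "z": -2, "rx": 0, "ry": 0, "rz": 0, "gripper": -1},
    {"x": 0, "y": 0, "z": -2.5, "rx": 0, "ry": 0, "rz": 0, "gripper": -1},
    {"x": 0, "y": 0, "z": -2.5, "rx": 0, "ry": 0, "rz": 0, "gripper": -1},
  ],
  newtons=80,
)

```text
clock: 8.9
eef_pos: [522.8, 264.4, 68.9]
tcp_rot: [3.141, -0.001, 1.411]
contact_force: [-1.3, -0.5, 4.9]
opening: 0.349
grasp_force: 80.7
```

Call:
servo_tool(
  deltas=[
    {"x": 0, "y": 0, "z": 0, "rx": 0, "ry": 0, "rz": 0, "gripper": 0},
    {"x": 0, "y": 0, "z": 0, "rx": 0, "ry": 0, "rz": 0, "gripper": 1},
    {"x": 0, "y": 0, "z": 0, "rx": 0, "ry": 0, "rz": 0, "gripper": 1},
    {"x": 0, "y": 0, "z": 0, "rx": 0, "ry": 0, "rz": 0, "gripper": 1},
    {"x": 0, "y": 0, "z": 0, "rx": 0, "ry": 0, "rz": 0, "gripper": 1},
    {"x": 0, "y": 0, "z": 30, "rx": 0, "ry": 0, "rz": 0, "gripper": 1},
    {"x": 0, "y": 0, "z": 75, "rx": 0, "ry": 0, "rz": 0, "gripper": 1},
    {"x": 0, "y": 0, "z": 120, "rx": 0, "ry": 0, "rz": 0, "gripper": 1},
    {"x": 0, "y": 0, "z": 150, "rx": 0, "ry": 0, "rz": 0, "gripper": 1},
    {"x": 0, "y": 0, "z": 150, "rx": 0, "ry": 0, "rz": 0, "gripper": 1},
  ],
  newtons=80,
)

```text
clock: 9.9
eef_pos: [524.8, 265.4, 222.7]
tcp_rot: [3.135, -0.005, 1.411]
contact_force: [0.3, -0.6, -0.7]
opening: 0.996
grasp_force: 0.0
```

Run:
```python
from rig import r
import cv2,numpy as np
a=r.grab_frame("side"); cv2.imwrite("pics/side2.png",a); b=r.grab_frame("top"); cv2.imwrite("pics/top2.png",b)
cv2.imwrite("pics/c2.png",np.vstack([cv2.resize(a[160:360,160:360][80:,60:],None,fx=4,fy=4,interpolation=2)[:, :560],cv2.resize(b[230:310,300:440],None,fx=4,fy=4,interpolation=2)])[:800])
im=cv2.imread("pics/c2.png");print(im.shape)
l=cv2.resize(a[250:380,235:375],(430,400),interpolation=2); 
t=cv2.resize(b[230:310,315:425],None,fx=7,fy=7,interpolation=2)
cv2.imwrite("pics/c2s.png",cv2.resize(a[250:380,235:375],None,fx=4.5,fy=4.5,interpolation=2)); cv2.imwrite("pics/c2t.png",t)
print(r.sense()["contact_force"])
```

```text
(800, 560, 3)
[ 0.35133164 -0.24277146 -1.54003793]
```

View pics/c2s.png

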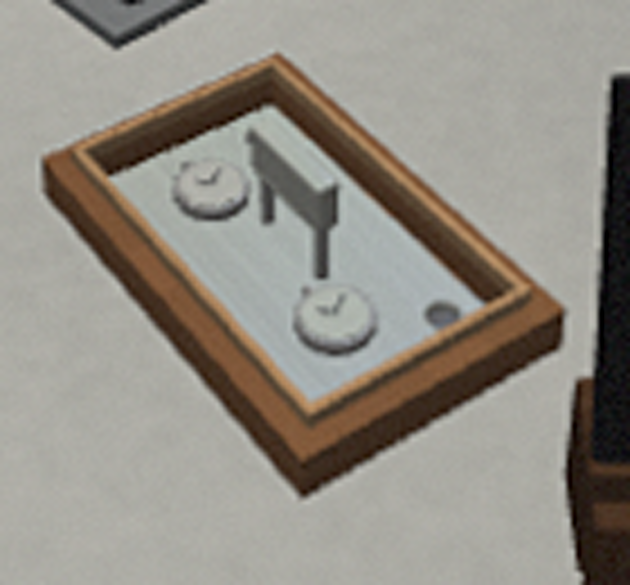

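View pics/c2t.png

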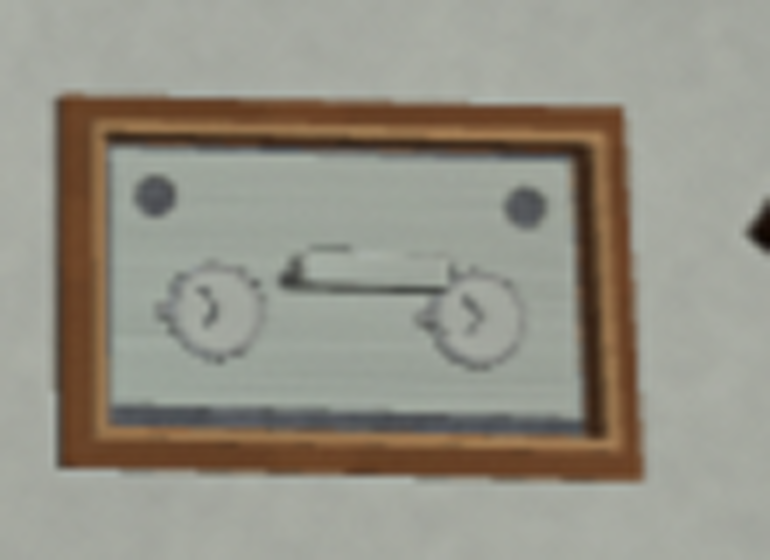

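```bash
cat > m2.py <<'E'
from h import *
T=lambda l:(np.array(l,float)+.5)/7-.5+[315,230]
S=lambda l:(np.array(l,float)+.5)/4.5-.5+[235,250]
print("bar top mid",tri(S([(292,158)])[0],T([(374,268)])[0]))
print("hole R",tri(S([(442,314)])[0],T([(525,207)])[0]))
top=[((28,66,5),T([(155,195)])[0]),((28,-66,5),T([(525,207)])[0]),((6,-25,58),T([(448,260)])[0]),((-6,-25,58),T([(446,292)])[0]),((6,25,58),T([(304,247)])[0])]
side=[((28,-66,5),S([(442,314)])[0])]
for o in({"top":top,"side":side},{"top":top},{"top":top[:2]}):
    x,e=fit(o,[490,-264,0],z=6); print("carrier",x.round(3),np.abs(e).max(1).round(1))
b=lambda X:T(X)
bt=[((65,100,22),b([(58,96)])[0]),((65,-100,22),b([(623,107)])[0]),((-65,-100,22),b([(642,480)])[0]),((-65,100,22),b([(60,466)])[0]),
 ((55,90,30),b([(93,121)])[0]),((55,-90,30),b([(605,132)])[0]),((-55,-90,30),b([(623,450)])[0]),((-55,90,30),b([(95,438)])[0])]
bs=[((65,100,22),S([(277,54)])[0]),((65,-100,22),S([(563,312)])[0]),((-65,-100,22),S([(303,462)])[0]),((-65,100,22),S([(43,160)])[0])]
for o in({"top":bt,"side":bs},{"top":bt},{"side":bs}):
    x,e=fit(o,[490,-264,0],z=0); print("box",x.round(3),np.abs(e).max(1).round(1))
E
python3 m2.py
```

```text
bar top mid (array([ 491.91715141, -263.6422009 ,   61.86963903]), np.float64(0.29474707513105614))
hole R (array([ 518.29876854, -330.40773684,   12.61529529]), np.float64(0.1982625933553095))
carrier [ 4.92009e+02 -2.63651e+02 -3.00000e-02] [0.3 0.4 0.8 0.5 0.6 0.7]
carrier [ 4.91850e+02 -2.63821e+02 -3.70000e-02] [0.1 0.6 0.7 0.6 0.5]
carrier [ 4.92606e+02 -2.64503e+02 -2.50000e-02] [0. 0.]
box [ 4.89921e+02 -2.63664e+02 -1.50000e-02] [0.3 0.1 0.2 0.3 0.2 0.3 0.5 0.1 0.5 0.8 0.2 0.5]
box [ 4.90103e+02 -2.63875e+02 -1.40000e-02] [0.4 0.  0.1 0.4 0.2 0.2 0.4 0. ]
box [ 4.89670e+02 -2.63361e+02 -1.50000e-02] [0.4 0.6 0.3 0.7]
```

Call:
servo_tool(
  deltas=[
    {"x": -15, "y": -264, "z": 0, "rx": 0, "ry": 0, "rz": 0.066, "gripper": 1},
    {"x": -15, "y": -264, "z": 0, "rx": 0, "ry": 0, "rz": 0.066, "gripper": 0},
    {"x": -15, "y": -264, "z": 0, "rx": 0, "ry": 0, "rz": 0.066, "gripper": 0},
    {"x": -30, "y": -528, "z": 0, "rx": 0, "ry": 0, "rz": 0.132, "gripper": 0},
    {"x": -30, "y": -528, "z": 0, "rx": 0, "ry": 0, "rz": 0.132, "gripper": 0},
    {"x": -30, "y": -528, "z": 0, "rx": 0, "ry": 0, "rz": 0.132, "gripper": 0},
    {"x": -30, "y": -528, "z": 0, "rx": 0, "ry": 0, "rz": 0.132, "gripper": 0},
    {"x": -30, "y": -528, "z": 0, "rx": 0, "ry": 0, "rz": 0.132, "gripper": 0},
    {"x": -30, "y": -528, "z": 0, "rx": 0, "ry": 0, "rz": 0.132, "gripper": 0},
    {"x": -30, "y": -528, "z": 0, "rx": 0, "ry": 0, "rz": 0.132, "gripper": 0},
  ],
  newtons=60,
)

```text
clock: 11.0
eef_pos: [492.5, -236.6, 215.9]
tcp_rot: [-3.139, -0.001, 1.543]
contact_force: [1.5, 0.1, 0.8]
opening: 0.5
grasp_force: 0.0
```

Call:
servo_tool(
  deltas=[
    {"x": 0, "y": -27, "z": 0, "rx": 0, "ry": 0, "rz": 0, "gripper": 0},
    {"x": 0, "y": -27, "z": -40, "rx": 0, "ry": 0, "rz": 0, "gripper": 0},
    {"x": 0, "y": -27, "z": -80, "rx": 0, "ry": 0, "rz": 0, "gripper": 0},
    {"x": 0, "y": -27, "z": -115, "rx": 0, "ry": 0, "rz": 0, "gripper": 0},
    {"x": 0, "y": -27, "z": -115, "rx": 0, "ry": 0, "rz": 0, "gripper": 0},
    {"x": 0, "y": -27, "z": -115, "rx": 0, "ry": 0, "rz": 0, "gripper": 0},
  ],
  newtons=60,
)

```text
clock: 11.6
eef_pos: [493.1, -261.5, 101.8]
tcp_rot: [-3.139, -0.001, 1.543]
contact_force: [-0.3, -0.3, 0.6]
opening: 0.497
grasp_force: 0.0
```

Call:
servo_tool(
  deltas=[
    {"x": -0.5, "y": -2, "z": -30, "rx": 0, "ry": 0, "rz": 0, "gripper": 0},
    {"x": -0.5, "y": -2, "z": -55, "rx": 0, "ry": 0, "rz": 0, "gripper": 0},
    {"x": -0.5, "y": -2, "z": -67, "rx": 0, "ry": 0, "rz": 0, "gripper": 0},
    {"x": -0.5, "y": -2, "z": -67, "rx": 0, "ry": 0, "rz": 0, "gripper": 0},
    {"x": -0.5, "y": -2, "z": -67, "rx": 0, "ry": 0, "rz": 0, "gripper": -1},
    {"x": -0.5, "y": -2, "z": -67, "rx": 0, "ry": 0, "rz": 0, "gripper": -1},
    {"x": -0.5, "y": -2, "z": -67, "rx": 0, "ry": 0, "rz": 0, "gripper": -1},
    {"x": -0.5, "y": -2, "z": -67, "rx": 0, "ry": 0, "rz": 0, "gripper": -1},
    {"x": -0.5, "y": -2, "z": -67, "rx": 0, "ry": 0, "rz": 0, "gripper": -1},
  ],
  newtons=60,
)

```text
clock: 12.5
eef_pos: [494.6, -264.5, 37.4]
tcp_rot: [3.139, 0.001, 1.543]
contact_force: [-0.9, 0.5, 6.5]
opening: 0.128
grasp_force: 59.7
```

Call:
servo_tool(
  deltas=[
    {"x": 0, "y": 0, "z": 4, "rx": 0, "ry": 0, "rz": 0, "gripper": -1},
    {"x": 0, "y": 0, "z": 12, "rx": 0, "ry": 0, "rz": 0, "gripper": -1},
    {"x": 0, "y": 0, "z": 25, "rx": 0, "ry": 0, "rz": 0, "gripper": -1},
    {"x": 0, "y": 0, "z": 45, "rx": 0, "ry": 0, "rz": 0, "gripper": -1},
    {"x": 0, "y": 0, "z": 70, "rx": 0, "ry": 0, "rz": 0, "gripper": -1},
    {"x": 0, "y": 0, "z": 100, "rx": 0, "ry": 0, "rz": 0, "gripper": -1},
    {"x": 0, "y": 0, "z": 130, "rx": 0, "ry": 0, "rz": 0, "gripper": -1},
    {"x": 0, "y": 0, "z": 155, "rx": 0, "ry": 0, "rz": 0, "gripper": -1},
    {"x": 0, "y": 0, "z": 170, "rx": 0, "ry": 0, "rz": 0, "gripper": -1},
    {"x": 0, "y": 0, "z": 175, "rx": 0, "ry": 0, "rz": 0, "gripper": -1},
  ],
  newtons=60,
)

```text
clock: 13.5
eef_pos: [494.3, -264.5, 213.7]
tcp_rot: [3.138, 0.002, 1.543]
contact_force: [0.4, 0.4, -2.0]
opening: 0.125
grasp_force: 58.6
```

```bash
cat > tgt.py <<'E'
from h import *
import sys
def go(S,yaw,off,h=31.4,tilt=np.radians(35),dy=0.8):
    s=r.sense(); Rc=R.from_euler("xyz",s["tcp_rot"]); Rt=R.from_euler("z",yaw)*R.from_euler("y",-tilt)*R.from_euler("zx",[0,0])*R.from_euler("xyz",[np.pi,0,np.pi/2])
    p=np.array(S)+R.from_euler("z",yaw).__mul__(R.from_euler("y",-tilt)).apply([0,-dy,h+off])
    return p,p-s["eef_pos"],(Rt*Rc.inv()).as_rotvec()
if __name__=="__main__":
    for off in(100,60,30,0): print(off,*[x.round(3) for x in go((556.3,5.7,58),.112,off)])
E
python3 tgt.py
```

```text
100 [481.494  -3.519 165.637] [-12.822 260.933 -48.045] [ 0.027 -0.607  0.136]
60 [504.293  -0.954 132.87 ] [  9.977 263.497 -80.811] [ 0.027 -0.607  0.136]
30 [521.392   0.969 108.296] [  27.076  265.421 -105.386] [ 0.027 -0.607  0.136]
0 [538.492   2.892  83.721] [  44.176  267.344 -129.961] [ 0.027 -0.607  0.136]
```

Call:
servo_tool(
  deltas=[
    {"x": 0, "y": 8, "z": 0, "rx": 0.002, "ry": -0.03, "rz": 0.007, "gripper": -1},
    {"x": 1, "y": 25, "z": 0, "rx": 0.004, "ry": -0.09, "rz": 0.02, "gripper": -1},
    {"x": 2, "y": 50, "z": 0, "rx": 0.007, "ry": -0.16, "rz": 0.036, "gripper": -1},
    {"x": 4, "y": 85, "z": 0, "rx": 0.011, "ry": -0.24, "rz": 0.054, "gripper": -1},
    {"x": 6, "y": 120, "z": 0, "rx": 0.014, "ry": -0.32, "rz": 0.072, "gripper": -1},
    {"x": 8, "y": 155, "z": 0, "rx": 0.018, "ry": -0.4, "rz": 0.09, "gripper": -1},
    {"x": 9, "y": 190, "z": 0, "rx": 0.021, "ry": -0.48, "rz": 0.108, "gripper": -1},
    {"x": 10, "y": 225, "z": 0, "rx": 0.024, "ry": -0.55, "rz": 0.123, "gripper": -1},
    {"x": 10, "y": 250, "z": 0, "rx": 0.027, "ry": -0.6, "rz": 0.134, "gripper": -1},
    {"x": 10, "y": 263.5, "z": 0, "rx": 0.027, "ry": -0.607, "rz": 0.136, "gripper": -1},
  ],
  newtons=60,
)

```text
clock: 14.5
eef_pos: [500.8, 1.3, 209.3]
tcp_rot: [2.536, -0.003, 1.685]
contact_force: [-0.3, -0.6, -3.2]
opening: 0.125
grasp_force: 58.8
```

Call:
servo_tool(
  deltas=[
    {"x": 0, "y": 0, "z": -10, "rx": 0, "ry": 0, "rz": 0, "gripper": -1},
    {"x": 0, "y": 0, "z": -30, "rx": 0, "ry": 0, "rz": 0, "gripper": -1},
    {"x": 0, "y": 0, "z": -50, "rx": 0, "ry": 0, "rz": 0, "gripper": -1},
    {"x": 0, "y": 0, "z": -70, "rx": 0, "ry": 0, "rz": 0, "gripper": -1},
    {"x": 0, "y": 0, "z": -80, "rx": 0, "ry": 0, "rz": 0, "gripper": -1},
    {"x": 0, "y": 0, "z": -80, "rx": 0, "ry": 0, "rz": 0, "gripper": -1},
    {"x": 0, "y": 0, "z": -80, "rx": 0, "ry": 0, "rz": 0, "gripper": -1},
  ],
  newtons=60,
)

```text
clock: 15.2
eef_pos: [502.9, -0.5, 130.0]
tcp_rot: [2.536, -0.001, 1.683]
contact_force: [0.4, -0.3, -2.8]
opening: 0.131
grasp_force: 58.8
```

Run:
```python
from h import *
import tgt
a=r.grab_frame("side"); cv2.imwrite("pics/side3.png",a); b=r.grab_frame("top"); cv2.imwrite("pics/top3.png",b)
A=cv2.resize(a[150:260,195:325],(780,660),interpolation=2)[:600]; cv2.imwrite("pics/c3s.png",A)
cv2.imwrite("pics/c3t.png",cv2.resize(b[195:285,190:320],(780,540),interpolation=2))
print(r.sense()["eef_pos"],r.sense()["tcp_rot"]); print(*tgt.go((556.3,5.7,58),.112,60))
```

```text
[502.49136783  -0.54301694 129.64110157] [ 2.53671088e+00 -2.02129104e-03  1.68263384e+00]
[504.29299183  -0.95430707 132.87049685] [ 1.80162399 -0.41129013  3.22939528] [-0.00134037 -0.00617178  0.00015644]
```

View pics/c3s.png

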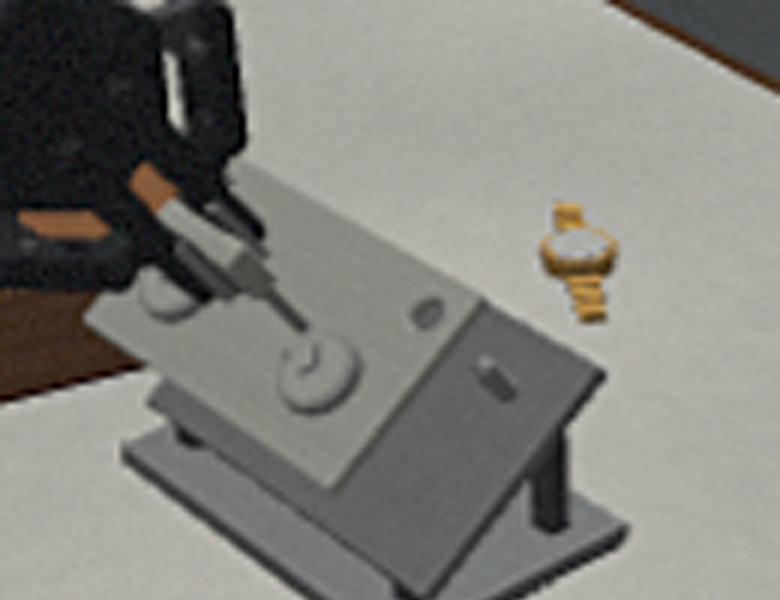

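View pics/c3t.png

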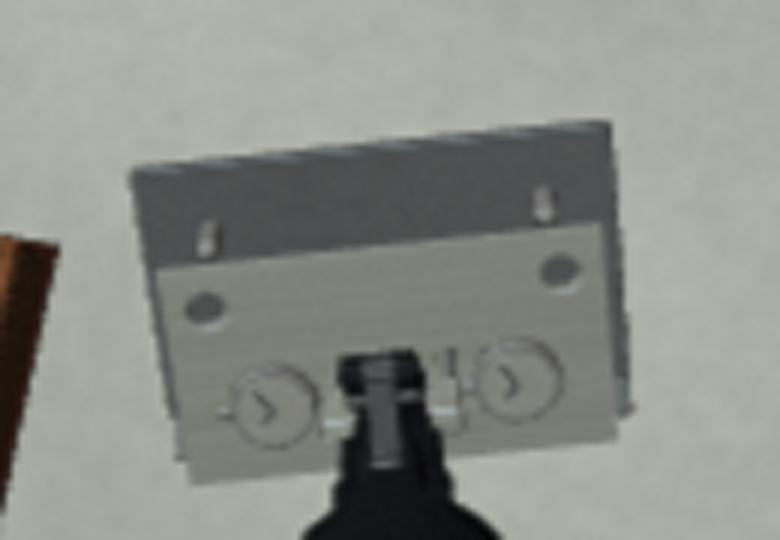

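```bash
cat > m3.py <<'E'
from h import *
T=lambda l:(np.array(l,float)+.5)/6-.5+[190,195]
S=lambda l:(np.array(l,float)+.5)/6-.5+[195,150]
def fit6(o,p0):
    def f(p):
        q=R.from_euler("zyx",p[3:]);return np.concatenate([(proj(c,q.apply([a for a,_ in l])+p[:3])-[b for _,b in l]).ravel() for c,l in o.items()])
    s=least_squares(f,p0,x_scale=[100]*3+[1]*3,loss="soft_l1");return s.x,f(s.x).reshape(-1,2)
def z(loc,px,F): return list(zip(loc,F(px)))
car={"top":z([(28,66,5),(28,-66,5),(45,82.5,5),(45,-82.5,5),(-45,-82.5,5),(-45,82.5,5)],[(205.5,307),(559.5,270),(155,270),(603,223),(617,437),(192,484)],T),
"side":z([(28,-66,5),(45,-82.5,5),(-45,-82.5,5),(-45,82.5,5)],[(429,313),(482,301),(334,490),(86,318)],S)}
t=np.radians(35)
cx,e=fit6(car,[504,0,100,.112,-t,0]);print("car",cx.round(3),np.abs(e).max(1).round(1))
T0=lambda l:(np.array(l,float)+.5)/2-.5+[90,140]
S0=lambda l:(np.array(l,float)+.5)/2.4-.5+[150,150]
st={"top":z([(56,95,0),(56,-95,0),(28,66,11),(28,-66,11)],[(133,172),(609,124),(209,240),(543.5,204)],T)+z([(56,95,0),(56,-95,0),(28,66,11),(28,-66,11)],[(244,167),(403,151),(269,190),(381,179.5)],T0),
"side":z([(56,-95,0),(-56,95,0),(28,-66,11)],[(606,373),(148,402),(498,380)],S)+z([(56,95,0),(56,-95,0),(-56,-95,0),(-56,95,0),(28,66,11),(28,-66,11)],[(232,82),(350,150),(278,238),(167,158),(225,104),(307,152)],S0)}
sx,e=fit(st,[556,6,.11],z=58,tilt=t);print("stand",sx.round(3),np.abs(e).max(1).round(1))
s6,e=fit6(st,[556,6,58,.11,-t,0]);print("stand6",s6.round(3),np.abs(e).max(1).round(1))
q,p=pose(sx[0],sx[1],58,sx[2],t)
print("carrier in stand frame",q.inv().apply(cx[:3]-p).round(2),(q.inv()*R.from_euler("zyx",cx[3:])).as_rotvec().round(3))
s=r.sense();print("tcp in stand frame",q.inv().apply(s["eef_pos"]-p).round(2), "axes x,y,z in world",q.as_matrix().round(3).T.tolist())
Rt=R.from_euler("xyz",s["tcp_rot"])*R.from_euler("xyz",[np.pi,0,np.pi/2]).inv();print("tool rot in stand",(q.inv()*Rt).as_rotvec().round(3))
E
python3 m3.py
```

```text
car [ 5.20823e+02  6.69000e-01  1.05711e+02  1.37000e-01 -6.02000e-01
  8.10000e-02] [0.1 0.3 0.1 0.2 0.3 0.6 0.4 0.8 0.3 0.3]
stand [5.56478e+02 6.19900e+00 1.08000e-01] [0.7 0.6 0.2 0.5 0.7 0.4 0.4 0.5 0.9 0.5 0.2 1.3 1.4 1.  0.9 0.4 0.1]
stand6 [ 5.56374e+02  6.43500e+00  5.70300e+01  1.29000e-01 -5.86000e-01
  6.70000e-02] [0.7 0.4 0.2 0.3 0.7 0.3 0.3 0.6 0.5 0.8 0.4 0.5 1.  0.9 1.2 0.5 0.3]
carrier in stand frame [-2.16 -1.66 59.76] [0.005 0.004 0.002]
tcp in stand frame [-3.47 -0.89 89.89] axes x,y,z in world [[0.814, 0.088, 0.574], [-0.108, 0.994, 0.0], [-0.57, -0.062, 0.819]]
tool rot in stand [0.004 0.006 0.002]
```

Call:
servo_tool(
  deltas=[
    {"x": 6, "y": 1.2, "z": -7, "rx": 0, "ry": 0, "rz": 0, "gripper": -1},
    {"x": 12, "y": 2.4, "z": -14, "rx": 0, "ry": 0, "rz": 0, "gripper": -1},
    {"x": 17, "y": 3.3, "z": -21, "rx": 0, "ry": 0, "rz": 0, "gripper": -1},
    {"x": 20.1, "y": 3.8, "z": -24.8, "rx": 0, "ry": 0, "rz": 0, "gripper": -1},
    {"x": 20.1, "y": 3.8, "z": -24.8, "rx": 0, "ry": 0, "rz": 0, "gripper": -1},
    {"x": 20.1, "y": 3.8, "z": -24.8, "rx": 0, "ry": 0, "rz": 0, "gripper": -1},
    {"x": 20.1, "y": 3.8, "z": -24.8, "rx": 0, "ry": 0, "rz": 0, "gripper": -1},
  ],
  newtons=60,
)

```text
clock: 16.0
eef_pos: [523.5, 3.3, 106.3]
tcp_rot: [2.534, -0.001, 1.684]
contact_force: [0.1, -0.7, -2.0]
opening: 0.129
grasp_force: 58.9
```

Run:
```python
from h import *
a=r.grab_frame("side"); cv2.imwrite("pics/side4.png",a); b=r.grab_frame("top"); cv2.imwrite("pics/top4.png",b)
A=cv2.resize(a[175:245,245:310],(390,420),interpolation=2); B=cv2.resize(b[205:275,200:310][:,:],(660,420),interpolation=2)
# top: 6x full on left (holes strips), side 6x on right
cv2.imwrite("pics/c4.png",np.vstack([cv2.resize(b[210:245,200:310],(770,245),interpolation=2),np.hstack([cv2.resize(a[180:230,245:310],(455,350),interpolation=2),np.zeros((350,315,3),np.uint8)])]))
s=r.sense();print(s["eef_pos"],s["tcp_rot"],s["contact_force"])
t=np.radians(35);q,p=pose(556.48,6.2,58,.108,t);print(q.inv().apply(s["eef_pos"]-p))
```

```text
[523.5669177    3.27711723 106.36402235] [ 2.53397895e+00 -1.18273158e-03  1.68372229e+00] [-0.55956548 -0.22427687 -2.83407576]
[ 0.67864723  0.64185367 58.56637559]
```

View pics/c4.png

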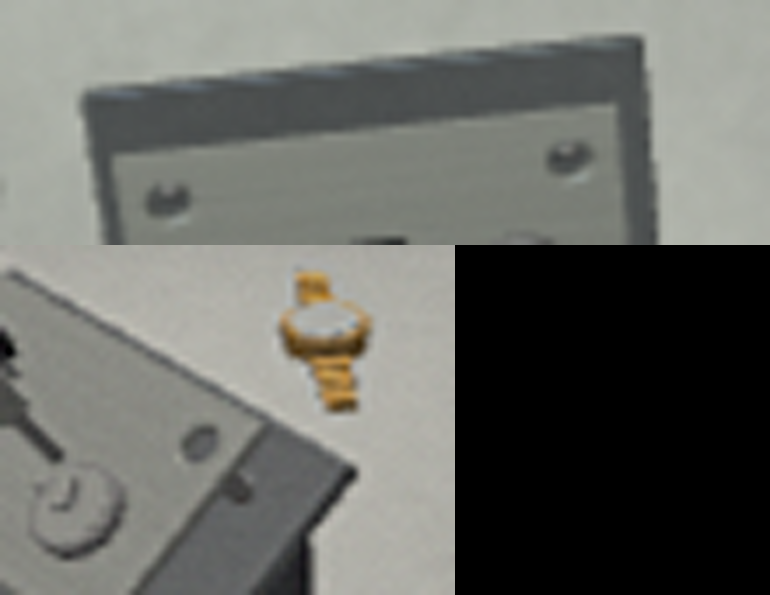

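```bash
cat > m4.py <<'E'
from h import *
T=lambda l:(np.array(l,float)+.5)/7-.5+[200,210]
S=lambda l:(np.array(l,float)+.5)/7-.5+[245,180]
t=np.radians(35);q,p=pose(556.48,6.2,58,.108,t)
o={"top":list(zip([(28,66,5),(28,-66,5),(45,82.5,5),(45,-82.5,5)],T([(168,200),(570,157),(112,155),(615,104)]))),
"side":list(zip([(28,-66,5),(45,-82.5,5)],S([(200,196),(267,182)])))}
def f(x,cs=("top","side")):
    return np.concatenate([(proj(c,q.apply(np.array([a for a,_ in o[c]])@R.from_euler("z",x[3]).as_matrix().T+x[:3])+p)-[b for _,b in o[c]]).ravel() for c in cs])
s=least_squares(f,[0,0,28,0],x_scale=[10,10,10,.1]);print(s.x.round(3),s.fun.reshape(-1,2).round(1).tolist())
g=lambda x:f([x[0],x[1],28.4,x[2]],("top",))
s=least_squares(g,[0,0,0],x_scale=[10,10,.1]);print("top only",s.x.round(3),s.fun.round(1))
# top-view stand only: face top corners (this picture) vs pegs
for cs in("top",):
    so=[((56,95,0),T([(83,95)])[0]),((56,-95,0),T([(642,38)])[0])]
    print("stand res",(proj("top",q.apply([a for a,_ in so])+p)-[b for _,b in so]).round(2).tolist())
    print("pegs mid pred vs seen",(proj("top",q.apply([(28,66,11),(28,-66,11)])+p)-((np.array([(209,240),(543.5,204)])+.5)/6-.5+[190,195])).round(2).tolist())
    print("side peg R", (proj("side",q.apply([(28,-66,11)])+p)-((np.array([(498,380)])+.5)/6-.5+[195,150])).round(2).tolist())
E
python3 m4.py
```

```text
[ 1.277  0.778 26.354  0.   ] [[0.1, -0.3], [-0.1, 0.2], [-0.2, 0.2], [0.0, 0.3], [0.3, 0.5], [0.1, -0.6]]
top only [2.422 0.399 0.005] [ 0.1 -0.2 -0.  -0.  -0.2  0.2  0.2  0.1]
stand res [[-0.41, -0.13], [0.36, 0.07]]
pegs mid pred vs seen [[0.24, -0.03], [0.47, 0.41]]
side peg R [[-0.05, 0.19]]
```

Call:
servo_tool(
  deltas=[
    {"x": 2.5, "y": 0.2, "z": -4.5, "rx": 0, "ry": 0, "rz": 0, "gripper": -1},
    {"x": 5.2, "y": 0.5, "z": -9, "rx": 0, "ry": 0, "rz": 0, "gripper": -1},
    {"x": 8, "y": 0.8, "z": -13, "rx": 0, "ry": 0, "rz": 0, "gripper": -1},
    {"x": 10.7, "y": 1.2, "z": -16.8, "rx": 0, "ry": 0, "rz": 0, "gripper": -1},
    {"x": 10.7, "y": 1.2, "z": -16.8, "rx": 0, "ry": 0, "rz": 0, "gripper": -1},
    {"x": 10.7, "y": 1.2, "z": -16.8, "rx": 0, "ry": 0, "rz": 0, "gripper": -1},
  ],
  newtons=60,
)

```text
clock: 16.7
eef_pos: [534.2, 4.5, 89.3]
tcp_rot: [2.535, -0.001, 1.684]
contact_force: [0.3, 0.4, -2.7]
opening: 0.126
grasp_force: 58.9
```

Call:
servo_tool(
  deltas=[
    {"x": 1.1, "y": 0.1, "z": -1.6, "rx": 0, "ry": 0, "rz": 0, "gripper": -1},
    {"x": 2.3, "y": 0.2, "z": -3.3, "rx": 0, "ry": 0, "rz": 0, "gripper": -1},
    {"x": 2.3, "y": 0.2, "z": -3.3, "rx": 0, "ry": 0, "rz": 0, "gripper": -1},
    {"x": 2.3, "y": 0.2, "z": -3.3, "rx": 0, "ry": 0, "rz": 0, "gripper": -1},
  ],
  newtons=60,
)

```text
clock: 17.1
eef_pos: [536.6, 4.7, 85.8]
tcp_rot: [2.535, -0.001, 1.683]
contact_force: [0.7, 0.1, -1.6]
opening: 0.131
grasp_force: 58.9
```

Call:
servo_tool(
  deltas=[
    {"x": 0.6, "y": 0.1, "z": -0.8, "rx": 0, "ry": 0, "rz": 0, "gripper": -1},
    {"x": 1.2, "y": 0.1, "z": -1.6, "rx": 0, "ry": 0, "rz": 0, "gripper": -1},
    {"x": 1.2, "y": 0.1, "z": -1.6, "rx": 0, "ry": 0, "rz": 0, "gripper": -1},
  ],
  newtons=60,
)

```text
clock: 17.4
eef_pos: [537.9, 4.8, 84.2]
tcp_rot: [2.534, -0.001, 1.683]
contact_force: [-0.4, -0.3, -2.3]
opening: 0.129
grasp_force: 58.9
```

Call:
servo_tool(
  deltas=[
    {"x": 0.6, "y": 0.1, "z": -0.8, "rx": 0, "ry": 0, "rz": 0, "gripper": -1},
    {"x": 1.2, "y": 0.1, "z": -1.6, "rx": 0, "ry": 0, "rz": 0, "gripper": -1},
    {"x": 1.2, "y": 0.1, "z": -1.6, "rx": 0, "ry": 0, "rz": 0, "gripper": -1},
  ],
  newtons=60,
)

```text
clock: 17.7
eef_pos: [538.1, 4.9, 83.5]
tcp_rot: [2.533, -0.001, 1.683]
contact_force: [-19.1, -1.5, 25.9]
opening: 0.128
grasp_force: 63.9
```

Call:
servo_tool(
  deltas=[
    {"x": -0.4, "y": 0, "z": 0.6, "rx": 0, "ry": 0, "rz": 0, "gripper": -1},
    {"x": -0.4, "y": 0, "z": 0.6, "rx": 0, "ry": 0, "rz": 0, "gripper": -0.5},
    {"x": -0.4, "y": 0, "z": 0.6, "rx": 0, "ry": 0, "rz": 0, "gripper": -0.1},
    {"x": -0.4, "y": 0, "z": 0.6, "rx": 0, "ry": 0, "rz": 0, "gripper": -0.1},
    {"x": -0.4, "y": 0, "z": 0.6, "rx": 0, "ry": 0, "rz": 0, "gripper": -0.1},
    {"x": -9, "y": -1, "z": 13, "rx": 0, "ry": 0, "rz": 0, "gripper": -0.1},
    {"x": -23, "y": -2.5, "z": 33, "rx": 0, "ry": 0, "rz": 0, "gripper": -0.1},
    {"x": -40, "y": -4, "z": 57, "rx": 0, "ry": 0, "rz": 0, "gripper": -0.1},
    {"x": -57, "y": -6, "z": 82, "rx": 0, "ry": 0, "rz": 0, "gripper": 0},
    {"x": -57, "y": -6, "z": 110, "rx": 0, "ry": 0, "rz": 0, "gripper": 1},
  ],
  newtons=60,
)

```text
clock: 18.7
eef_pos: [506.9, 11.4, 138.9]
tcp_rot: [2.526, -0.024, 1.7]
contact_force: [0.6, 0.9, 0.3]
opening: 0.658
grasp_force: 0.0
```

Run:
```python
from h import *
a=r.grab_frame("side"); cv2.imwrite("pics/side5.png",a); b=r.grab_frame("top"); cv2.imwrite("pics/top5.png",b)
cv2.imwrite("pics/c5.png",np.hstack([cv2.resize(a[150:270,160:310],None,fx=2.66,fy=2.66,interpolation=2)[:310,:399],cv2.resize(b[190:300,180:320],None,fx=2.8,fy=2.8,interpolation=2)[:310]] if 0 else [cv2.resize(a[160:260,200:300],(400,400),interpolation=2),cv2.resize(b[200:300,200:300],(400,400),interpolation=2)]))
s=r.sense();print(s["eef_pos"],s["tcp_rot"],s["contact_force"])
```

```text
[507.67556857  11.47558576 139.75685992] [ 2.52356596 -0.02324137  1.7013764 ] [-0.70342995 -0.45616326  0.14321431]
```

View pics/c5.png

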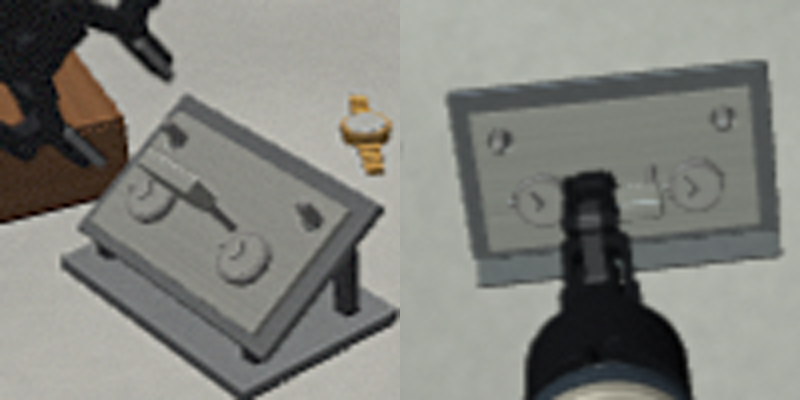

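Call:
servo_tool(
  deltas=[
    {"x": -10, "y": -6, "z": 40, "rx": 0, "ry": 0, "rz": 0, "gripper": 1},
    {"x": -10, "y": -6, "z": 80, "rx": 0, "ry": 0, "rz": 0, "gripper": 1},
    {"x": -10, "y": -6, "z": 80, "rx": 0, "ry": 0, "rz": 0, "gripper": 1},
    {"x": -10, "y": -6, "z": 80, "rx": 0, "ry": 0, "rz": 0, "gripper": 1},
  ],
  newtons=80,
)

```text
clock: 19.2
eef_pos: [501.4, 13.5, 207.7]
tcp_rot: [2.517, -0.04, 1.714]
contact_force: [0.0, 0.1, 0.5]
opening: 1.001
grasp_force: 0.0
```

Run:
```python
from h import *
s=r.sense();print(s["eef_pos"],s["tcp_rot"],s["qpos"],s["contact_force"])
Rc=R.from_euler("xyz",s["tcp_rot"]);print((R.from_euler("xyz",[np.pi,0,1.411])*Rc.inv()).as_rotvec())
```

```text
[501.36463811  13.50638709 207.68628911] [ 2.5170337  -0.03980181  1.71408704] [-0.09024588 -0.03543654  2.34552929  0.64692296  0.28026676 -0.79612217] [0.02843968 0.08043066 0.54433809]
[-0.03345851  0.62690753 -0.28067965]
```

Call:
servo_tool(
  deltas=[
    {"x": 0, "y": 5, "z": 12, "rx": -0.005, "ry": 0.09, "rz": -0.04, "gripper": 1},
    {"x": 0, "y": 20, "z": 12, "rx": -0.01, "ry": 0.18, "rz": -0.08, "gripper": 1},
    {"x": 5, "y": 45, "z": 12, "rx": -0.014, "ry": 0.27, "rz": -0.12, "gripper": 1},
    {"x": 10, "y": 75, "z": 12, "rx": -0.019, "ry": 0.36, "rz": -0.16, "gripper": 1},
    {"x": 12, "y": 105, "z": 12, "rx": -0.024, "ry": 0.45, "rz": -0.2, "gripper": 1},
    {"x": 14, "y": 140, "z": 12, "rx": -0.029, "ry": 0.54, "rz": -0.24, "gripper": 1},
    {"x": 16, "y": 175, "z": 12, "rx": -0.033, "ry": 0.627, "rz": -0.281, "gripper": 1},
    {"x": 18, "y": 210, "z": 12, "rx": -0.033, "ry": 0.627, "rz": -0.281, "gripper": 1},
    {"x": 20, "y": 245, "z": 12, "rx": -0.033, "ry": 0.627, "rz": -0.281, "gripper": 1},
    {"x": 20, "y": 250, "z": 12, "rx": -0.033, "ry": 0.627, "rz": -0.281, "gripper": 1},
  ],
  newtons=80,
)

```text
clock: 20.2
eef_pos: [520.3, 268.7, 218.3]
tcp_rot: [-3.136, -0.005, 1.418]
contact_force: [0.1, -1.0, -0.9]
opening: 1.0
grasp_force: 0.0
```

Call:
servo_tool(
  deltas=[
    {"x": 0, "y": 0, "z": 0, "rx": 0, "ry": 0, "rz": 0, "gripper": 1},
    {"x": 0, "y": 0, "z": 0, "rx": 0, "ry": 0, "rz": 0, "gripper": 1},
  ],
  newtons=80,
)

```text
clock: 20.4
eef_pos: [520.5, 263.1, 219.0]
tcp_rot: [-3.139, -0.0, 1.413]
contact_force: [-0.7, 0.4, -0.2]
opening: 1.001
grasp_force: 0.0
```

Run:
```python
from h import *
s=r.sense();print(s["eef_pos"],s["tcp_rot"],s["contact_force"])
Rc=R.from_euler("xyz",s["tcp_rot"]);print((R.from_euler("xyz",[np.pi,0,1.411])*Rc.inv()).as_rotvec())
```

```text
[520.50099005 263.10947456 218.97792339] [-3.13942349e+00 -2.43594880e-04  1.41264479e+00] [-0.67077105  0.3745543  -0.21157285]
[-0.00058391 -0.00210325 -0.00164505]
```

Call:
servo_tool(
  deltas=[
    {"x": 2, "y": 1, "z": -45, "rx": 0, "ry": -0.002, "rz": -0.002, "gripper": 1},
    {"x": 2, "y": 1, "z": -90, "rx": 0, "ry": -0.002, "rz": -0.002, "gripper": 1},
    {"x": 2, "y": 1, "z": -125, "rx": 0, "ry": -0.002, "rz": -0.002, "gripper": 1},
    {"x": 2, "y": 1, "z": -145, "rx": 0, "ry": -0.002, "rz": -0.002, "gripper": 1},
    {"x": 2, "y": 1, "z": -150, "rx": 0, "ry": -0.002, "rz": -0.002, "gripper": 1},
    {"x": 2, "y": 1, "z": -150, "rx": 0, "ry": -0.002, "rz": -0.002, "gripper": 1},
  ],
  newtons=80,
)

```text
clock: 21.0
eef_pos: [523.1, 263.2, 69.4]
tcp_rot: [3.14, 0.001, 1.408]
contact_force: [0.4, 0.4, -0.3]
opening: 1.002
grasp_force: 0.0
```

Call:
servo_tool(
  deltas=[
    {"x": 0, "y": 1, "z": 0, "rx": 0, "ry": 0, "rz": 0.002, "gripper": 1},
    {"x": 0, "y": 1, "z": 0, "rx": 0, "ry": 0, "rz": 0.002, "gripper": 0},
    {"x": 0, "y": 1, "z": 0, "rx": 0, "ry": 0, "rz": 0.002, "gripper": -1},
    {"x": 0, "y": 1, "z": 0, "rx": 0, "ry": 0, "rz": 0.002, "gripper": -1},
    {"x": 0, "y": 1, "z": 0, "rx": 0, "ry": 0, "rz": 0.002, "gripper": -1},
    {"x": 0, "y": 1, "z": 0, "rx": 0, "ry": 0, "rz": 0.002, "gripper": -1},
    {"x": 0, "y": 1, "z": 0, "rx": 0, "ry": 0, "rz": 0.002, "gripper": -1},
  ],
  newtons=80,
)

```text
clock: 21.7
eef_pos: [523.6, 265.3, 70.5]
tcp_rot: [3.138, 0.0, 1.411]
contact_force: [-0.9, -0.2, 6.1]
opening: 0.345
grasp_force: 78.5
```

Call:
servo_tool(
  deltas=[
    {"x": 0, "y": 0, "z": 5, "rx": 0, "ry": 0, "rz": 0, "gripper": -1},
    {"x": 0, "y": 0, "z": 15, "rx": 0, "ry": 0, "rz": 0, "gripper": -1},
    {"x": 0, "y": 0, "z": 35, "rx": 0, "ry": 0, "rz": 0, "gripper": -1},
    {"x": 0, "y": 0, "z": 60, "rx": 0, "ry": 0, "rz": 0, "gripper": -1},
    {"x": 0, "y": 0, "z": 90, "rx": 0, "ry": 0, "rz": 0, "gripper": -1},
    {"x": 0, "y": 0, "z": 120, "rx": 0, "ry": 0, "rz": 0, "gripper": -1},
    {"x": 0, "y": 0, "z": 150, "rx": 0, "ry": 0, "rz": 0, "gripper": -1},
    {"x": 0, "y": 0, "z": 180, "rx": 0, "ry": 0, "rz": 0, "gripper": -1},
    {"x": 0, "y": 0, "z": 200, "rx": 0, "ry": 0, "rz": 0, "gripper": -1},
    {"x": 0, "y": 0, "z": 205, "rx": 0, "ry": 0, "rz": 0, "gripper": -1},
  ],
  newtons=80,
)

```text
clock: 22.7
eef_pos: [524.2, 265.5, 277.7]
tcp_rot: [3.136, -0.002, 1.411]
contact_force: [0.5, -0.1, -4.0]
opening: 0.345
grasp_force: 79.4
```

Call:
servo_tool(
  deltas=[
    {"x": -1, "y": -10, "z": 0, "rx": 0, "ry": 0, "rz": 0, "gripper": -1},
    {"x": -2, "y": -30, "z": 0, "rx": 0, "ry": 0, "rz": 0, "gripper": -1},
    {"x": -4, "y": -60, "z": 0, "rx": 0, "ry": 0, "rz": 0.02, "gripper": -1},
    {"x": -6, "y": -95, "z": 0, "rx": 0, "ry": 0, "rz": 0.03, "gripper": -1},
    {"x": -8, "y": -130, "z": 0, "rx": 0, "ry": 0, "rz": 0.04, "gripper": -1},
    {"x": -10, "y": -165, "z": 0, "rx": 0, "ry": 0, "rz": 0.05, "gripper": -1},
    {"x": -12, "y": -200, "z": 0, "rx": 0, "ry": 0, "rz": 0.06, "gripper": -1},
    {"x": -14, "y": -235, "z": 0, "rx": 0, "ry": 0, "rz": 0.07, "gripper": -1},
    {"x": -16, "y": -270, "z": 0, "rx": 0, "ry": 0, "rz": 0.08, "gripper": -1},
    {"x": -18, "y": -305, "z": 0, "rx": 0, "ry": 0, "rz": 0.09, "gripper": -1},
  ],
  newtons=80,
)

```text
clock: 23.7
eef_pos: [503.6, -41.8, 272.9]
tcp_rot: [-3.141, 0.001, 1.501]
contact_force: [0.2, -0.7, -4.9]
opening: 0.349
grasp_force: 79.4
```

Call:
servo_tool(
  deltas=[
    {"x": -2, "y": -35, "z": 0, "rx": 0, "ry": 0, "rz": 0.01, "gripper": -1},
    {"x": -4, "y": -70, "z": 0, "rx": 0, "ry": 0, "rz": 0.02, "gripper": -1},
    {"x": -6, "y": -105, "z": 0, "rx": 0, "ry": 0, "rz": 0.03, "gripper": -1},
    {"x": -8, "y": -140, "z": 0, "rx": 0, "ry": 0, "rz": 0.04, "gripper": -1},
    {"x": -10, "y": -170, "z": 0, "rx": 0, "ry": 0, "rz": 0.05, "gripper": -1},
    {"x": -12, "y": -195, "z": 0, "rx": 0, "ry": 0, "rz": 0.06, "gripper": -1},
    {"x": -14, "y": -213, "z": 0, "rx": 0, "ry": 0, "rz": 0.07, "gripper": -1},
    {"x": -15, "y": -222, "z": -10, "rx": 0, "ry": 0, "rz": 0.07, "gripper": -1},
    {"x": -15, "y": -224, "z": -35, "rx": 0, "ry": 0, "rz": 0.07, "gripper": -1},
    {"x": -15, "y": -224, "z": -65, "rx": 0, "ry": 0, "rz": 0.07, "gripper": -1},
  ],
  newtons=80,
)

```text
clock: 24.7
eef_pos: [489.7, -264.2, 208.0]
tcp_rot: [3.139, 0.001, 1.57]
contact_force: [-0.2, 0.5, -4.4]
opening: 0.349
grasp_force: 79.5
```

Call:
servo_tool(
  deltas=[
    {"x": 0, "y": 0, "z": -30, "rx": 0, "ry": 0, "rz": 0, "gripper": -1},
    {"x": 0, "y": 0, "z": -60, "rx": 0, "ry": 0, "rz": 0, "gripper": -1},
    {"x": 0, "y": 0, "z": -85, "rx": 0, "ry": 0, "rz": 0, "gripper": -1},
    {"x": 0, "y": 0, "z": -100, "rx": 0, "ry": 0, "rz": 0, "gripper": -1},
    {"x": 0, "y": 0, "z": -105, "rx": 0, "ry": 0, "rz": 0, "gripper": -1},
    {"x": 0, "y": 0, "z": -105, "rx": 0, "ry": 0, "rz": 0, "gripper": -1},
    {"x": 0, "y": 0, "z": -105, "rx": 0, "ry": 0, "rz": 0, "gripper": -1},
  ],
  newtons=80,
)

```text
clock: 25.4
eef_pos: [490.5, -263.9, 104.9]
tcp_rot: [3.139, 0.001, 1.571]
contact_force: [0.2, -0.1, -4.3]
opening: 0.352
grasp_force: 79.5
```

Call:
servo_tool(
  deltas=[
    {"x": 0.4, "y": 0.4, "z": -3, "rx": 0, "ry": 0, "rz": 0, "gripper": -1},
    {"x": 0.4, "y": 0.4, "z": -6, "rx": 0, "ry": 0, "rz": 0, "gripper": -1},
    {"x": 0.4, "y": 0.4, "z": -9, "rx": 0, "ry": 0, "rz": 0, "gripper": -1},
    {"x": 0.4, "y": 0.4, "z": -11.5, "rx": 0, "ry": 0, "rz": 0, "gripper": -1},
    {"x": 0.4, "y": 0.4, "z": -13, "rx": 0, "ry": 0, "rz": 0, "gripper": -1},
    {"x": 0.4, "y": 0.4, "z": -13, "rx": 0, "ry": 0, "rz": 0, "gripper": -1},
  ],
  newtons=80,
)

```text
clock: 26.0
eef_pos: [490.6, -263.5, 91.4]
tcp_rot: [3.139, 0.001, 1.571]
contact_force: [-0.4, 0.1, -3.3]
opening: 0.351
grasp_force: 79.5
```

Call:
servo_tool(
  deltas=[
    {"x": 0, "y": 0, "z": -1, "rx": 0, "ry": 0, "rz": 0, "gripper": -1},
    {"x": 0, "y": 0, "z": -1.5, "rx": 0, "ry": 0, "rz": 0, "gripper": -1},
    {"x": 0, "y": 0, "z": -1.5, "rx": 0, "ry": 0, "rz": 0, "gripper": -1},
  ],
  newtons=80,
)

```text
clock: 26.3
eef_pos: [490.7, -263.5, 90.1]
tcp_rot: [3.139, 0.001, 1.571]
contact_force: [-0.1, -0.1, -3.4]
opening: 0.346
grasp_force: 79.5
```

Call:
servo_tool(
  deltas=[
    {"x": 0, "y": 0, "z": -0.7, "rx": 0, "ry": 0, "rz": 0, "gripper": -1},
    {"x": 0, "y": 0, "z": -1.2, "rx": 0, "ry": 0, "rz": 0, "gripper": -1},
    {"x": 0, "y": 0, "z": -1.2, "rx": 0, "ry": 0, "rz": 0, "gripper": -1},
  ],
  newtons=80,
)

```text
clock: 26.6
eef_pos: [490.9, -263.6, 89.5]
tcp_rot: [3.139, 0.001, 1.571]
contact_force: [-3.2, 0.5, 4.7]
opening: 0.345
grasp_force: 80.6
```

Call:
servo_tool(
  deltas=[
    {"x": 0, "y": 0, "z": 0, "rx": 0, "ry": 0, "rz": 0, "gripper": 0},
    {"x": 0, "y": 0, "z": 0, "rx": 0, "ry": 0, "rz": 0, "gripper": 1},
    {"x": 0, "y": 0, "z": 0, "rx": 0, "ry": 0, "rz": 0, "gripper": 1},
    {"x": 0, "y": 0, "z": 0, "rx": 0, "ry": 0, "rz": 0, "gripper": 1},
    {"x": 0, "y": 0, "z": 0, "rx": 0, "ry": 0, "rz": 0, "gripper": 1},
    {"x": 0, "y": 0, "z": 30, "rx": 0, "ry": 0, "rz": 0, "gripper": 1},
    {"x": 0, "y": 0, "z": 70, "rx": 0, "ry": 0, "rz": 0, "gripper": 1},
    {"x": 0, "y": 0, "z": 110, "rx": 0, "ry": 0, "rz": 0, "gripper": 1},
    {"x": -40, "y": 0, "z": 140, "rx": 0, "ry": 0, "rz": 0, "gripper": 1},
    {"x": -80, "y": 0, "z": 170, "rx": 0, "ry": 0, "rz": 0, "gripper": 1},
  ],
  newtons=80,
)

```text
clock: 27.6
eef_pos: [410.3, -263.5, 260.2]
tcp_rot: [3.138, 0.001, 1.572]
contact_force: [0.3, 0.0, 1.4]
opening: 1.002
grasp_force: 0.0
```

Run:
```python
from h import *
a=r.grab_frame("side"); b=r.grab_frame("top")
A=cv2.resize(a[150:400,150:450],(480,400),interpolation=2);B=cv2.resize(b[180:320,90:440],(800,320),interpolation=2)
A=cv2.resize(a[160:390,190:380],(248,300),interpolation=2)
cv2.imwrite("pics/c6.png",np.vstack([cv2.resize(b[195:310,190:430],(600,288),interpolation=2),np.hstack([cv2.resize(a[160:310,190:340],(300,300),interpolation=2),cv2.resize(a[230:370,230:370],(300,300),interpolation=2)])]))
print(r.sense()["eef_pos"],r.sense()["contact_force"])
```

```text
[ 408.72850762 -264.0716321   262.69686496] [-0.76284533 -0.50915976  0.30367987]
```

View pics/c6.png

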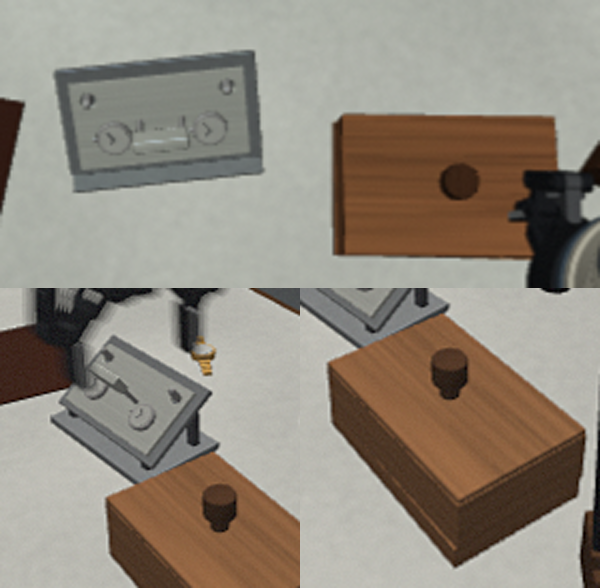

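```bash
python3 -c "
from rig import r
print(r.sign_off())"
```

```text
the job is handed in; nothing more can be done
None
```

I handed the job in with the lid closed on the case and the carrier hanging flat on both pegs; the last pictures showed both in place, and the hand-in gave no verdict.

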